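# Unlock the tipping stand and rehearse the pour

### The job

Get the flask's tipping stand ready for the show: push the spring-loaded lock plunger in until you feel the cushion inside, shift it sideways towards the flask and let it come back into its holding notch, so that it stays in by itself when you let go. Then take the crank's grip, tip the flask to the long 40-degree mark on the dial, hold it there for a second, bring it back upright and let go, leaving the plunger in its notch. Do not knock over or push aside the glassware around it.

Things in the scene. Friction and masses are not known exactly. Their poses are not given: they have to be found in the camera images.
- knob (a point): Centre of the lock plunger's black knob: cylinder 24 mm across, 30 mm long, on a steel stem. z axis: out of the lock along the stem, leaning 35 degrees off vertical; the plunger is pushed along -z. y axis: level, the way the plunger shifts into its notch (towards the flask). Come along the stem, fingers closing along y (60 mm free on both sides).
- lock_face (a point): Middle of the lock's sloping face, where the stem comes out of an aluminium box 68 mm wide; 62 mm below the knob's centre along the stem when the plunger is out. Axes as the stand's.
- screen_top (a point): Middle of the upper edge of the clear screen, 100 mm wide, 4 mm thick, that stands right behind the knob and leans over it by 10 degrees, up to 235 mm above the table: a gripper pointing straight down at the knob strikes it. Axes as the stand's: z up, y from lock to flask, x from the knob to the screen.
- plunger (a joint): Push of the plunger, m, 0 = out. Its spring (4 N at 0, 7 N at 33 mm) snaps it back when let go. After 17 to 33 mm (varies, unseen) it meets a cushion: suddenly 9 N more, then 1.5 N per mm. Only from 2 mm before to 4 mm after that touch can it shift sideways. Let back from there it comes out about 8 mm and is held by the notch.
- gate (a joint): Sideways shift of the plunger along the knob's y axis, m: 0 = where it starts, up to a stop at 0.0165; shift it by 14 mm or to the stop to get below the notch; it is held at about 13 mm in the notch. A light spring (3 to 5 N) pulls it back to 0.
- cradle (a joint): Tilt of the flask and its crank, rad: 0 = upright, against a stop; 0.70 = the 40-degree mark, neck leaning away from the lock. Stays where it is left (friction 0.25 N m). Locked as long as the plunger is out; it turns freely once the plunger is held in its notch.
- crank_grip (a point): Middle of the crank's grip, a level black bar 14 mm in diameter, 56 mm long, that sticks out on the side to which the knob leans, free on all sides, 75 mm from the hinge line; straight above it and 200 mm over the table when the flask is upright. Site x axis: along the bar, towards the dial; y: the way it moves when the flask is tipped; z: from hinge to grip.
- cradle_hinge (a point): The point of the flask's hinge line abreast of the middle of the crank's grip, 125 mm above the table. The hinge line lies along this point's x axis (level, from grip to flask); when the flask tips, the grip moves round it towards this point's +y and down. y is the same way as the knob's y axis.
- beaker: Bystander: clear plastic beaker, 86 mm across, 100 mm tall, beside the tipping stand on the side to which the flask tips. Origin: centre of its underside.
- jar: Bystander: white screw-top jar, 52 mm across, 75 mm tall, in front of the lock, on the side to which the knob leans. Origin: centre of its underside.
- stopper: Bystander: black rubber stopper, 34 mm across, 32 mm tall, on the stand's base between lock and flask. Origin: centre of its underside.
- amber_flask: Bystander: amber conical flask, 160 mm tall. Origin: centre of its underside.
- big_flask: Bystander: clear conical flask, 210 mm tall. Origin: centre of its underside.
- bottle: Bystander: clear bottle with a screw cap, 210 mm tall. Origin: centre of its underside.
- green_flask: Bystander: green conical flask, 170 mm tall. Origin: centre of its underside.

How it is judged:
By the outcome, as a careful person would: the job done as asked, in the order asked, and still so for the second after the job is handed in, with the robot touching nothing.
It also fails if it takes over 58 s, if anything falls off the work surface, if the arm or the gripper's body presses on something with over 40 N, if the wrist force passes 120 N, or if a joint passes its speed limit or range.

### The arm

A 6-joint arm with a two-finger parallel gripper is mounted at the origin on the work surface. World frame = base frame: x ahead of the robot, y to its left, z up, the work surface at z = 0. Lengths are in m, angles in rad, forces in N, time in s.
With the tool pointing down it reaches from about 0.35 to 0.975 m from the base axis. Payload 4.9 kg.
Tool frame: the origin (TCP) lies between the finger pads; the fingertips stand 14 mm ahead of it and the grasp point (between the pads) lies 5 mm behind it (manip.tcp_to_tips is the distance from the TCP to the fingertips, in m); z points along the fingers, y is the line along which they close (so a half turn about z gives the same grasp; the last joint's range is limited). The gripper opens to 85 mm and grips with 20 to 120 N. Pads are 22 mm wide; open, the fingers measure 114 mm over their backs; the gripper's body (76 mm by 85 mm) begins 54 mm behind the grasp point. The pads swing forward as they close: fully open they stand 13 mm farther back than shut.
Start: joints at [-1.354, 0.053, 1.613, -0, 1.476, -0.119], TCP at [0.206, -0.59, 0.245] pointing down, gripper open.
Joint ranges: [-3.01, 3.01], [-1.01, 2.22], [0.06, 2.58], [-1.02, 4.17], [0.09, 2.62], [-3.14, 3.14]. Speed limits (rad/s): [2.57, 2.57, 3.14, 3.14, 3.14, 3.14].

### API

Orientations are given as a unit quaternion [w, x, y, z].
In Python, from plant import manip gives the robot as it stands.
- The arm moves only by the tool servo_tool, never from a script. Its argument "moves" is a list that holds one entry, the list of rows, each a list of 7 numbers: the shift along the tool's x, y, z in mm, then the turn, a rotation vector about the tool's x, y, z in degrees, then the finger opening in mm, from 0 to 85.4. In form: [[[x, y, z, ax, ay, az, fingers], ...]]. A call has 1 to 12 rows; each row shifts and turns the commanded pose from where the row before left it, along the tool's axes as they then stand; what a row does not reach is not made up. A row lasts 1/8 s, in which the tool goes at most 62.5 mm and 10.7 degrees, less where a joint would pass 70% of its speed; a pose out of reach is approached as far as the arm can. A call with a gripper value outside its range is refused whole. The fingers move at their own pace and stop on an object; the grip force is fixed at half the most. Time passes only in rows, so rows that do not move let the fingers close. It gives the time, the measured TCP pose, the force, the opening and the grip force at its end, in the units of the state.
- manip.state(): the state, without advancing time (a new reading comes with each control period).
- manip.grab_frame(name): name is "scene" or "top" or "wrist"; returns a dict with "image" (400x640x3 uint8, blue, green, red), "mtx" (3x3 intrinsics, pixels), "eye" and "rotation" of the camera in the world. Camera axes: x right, y down, z forward; pixel columns grow to the right and rows downward; lengths in m; the calibration is good to about 2 mm. The wrist camera is an equidistant fisheye: a pixel r from the principal point sees the ray r / f radians off the axis. A picture is of the moment at which its call begins. There is no depth.
- manip.job_done(): hands the job in; it is judged then, once.
The state is a dict: "time": time; "joint_pos": joint angles; "joint_vel": joint speeds; "joint_efforts": joint torques, N m; "tool_pos": TCP position; "tool_rot": TCP orientation; "contact_force": force on the tool from outside, world axes, zero at the start; "ft_torque": the same for the moment, N m; "gripper_width": opening from 0.0 (shut) to 1.0 (fully open); "grasp_force": force on a finger pad.
Only numpy, scipy, OpenCV 4.12 (cv2) and the standard library are available. Lean on these libraries where they do the work, as an engineer would, in place of code of your own. Each camera call takes 0.05 s, during which the arm holds its last target. There are 200 camera calls.

## Working session

There is one attempt and no reset: what is moved stays moved. The work goes in short steps, Python scripts to look and compute and a tool call to move; the robot and the scene stay as the last step left them, time stands still between calls to the robot, and variables do not carry over. Pictures are saved under pics/ and viewed, at most 10 in all, crops included, and the job is handed in when it is done.

Besides the shell and the picture viewer there is one more tool, called after ">>>" as name([rows], argument=value, ...), one row to a line, values as JSON. servo_tool: Moves the arm, as the interface text tells. Its arguments: {"type":"object","properties":{"moves":{"type":"array"}},"required":["moves"]}

```bash
mkdir -p pics; ls; cat > h.py <<'E'
import numpy as np, cv2
from scipy.spatial.transform import Rotation as R
from plant import manip
E
python3 - <<'E'
from h import *
import pickle
for n in ["scene","top","wrist"]:
    f=manip.grab_frame(n); cv2.imwrite(f"pics/{n}0.png",f["image"]); pickle.dump(f,open(n+"0.pkl","wb"))
    print(n,f["mtx"],f["eye"],f["rotation"])
print(manip.state())
E
```

```text
pics
scene [[431.3600015    0.         310.14417968]
 [  0.         431.3600015  200.86599214]
 [  0.           0.           1.        ]] [ 1.31325322 -0.5331664   1.24892976] [-0.29866144  0.85297404  0.4009836  -0.14982919]
top [[391.43113526   0.         324.58244867]
 [  0.         391.43113526 195.03286696]
 [  0.           0.           1.        ]] [0.43373748 0.03614277 1.45273392] [-0.04537877  0.70734345 -0.70345559  0.05249997]
wrist [[309.70691629   0.         321.45738743]
 [  0.         309.70691629 200.39743234]
 [  0.           0.           1.        ]] [ 0.2802696  -0.56369629  0.37381901] [ 0.1255636   0.80560862 -0.57191918 -0.09020521]
{'time': 0.15, 'joint_pos': array([-1.35403125e+00,  5.31994913e-02,  1.61401173e+00,  2.74015511e-05,
        1.47600988e+00, -1.18997071e-01]), 'joint_vel': array([ 0.00034148, -0.00279737, -0.00412487,  0.00197914, -0.0008273 ,
        0.00032877]), 'joint_efforts': array([ 7.26775397e-04, -3.94243276e+01, -3.70722270e+01, -1.01965798e-04,
        4.68110651e-03,  1.27196685e-06]), 'tool_pos': array([ 0.20583567, -0.58962486,  0.24432918]), 'tool_rot': array([-8.13917813e-04,  9.85940930e-01,  1.67092246e-01, -2.61647598e-05]), 'contact_force': array([-0.94127078,  0.15773732,  0.33600279]), 'ft_torque': array([-0.02453555, -0.02294978, -0.00389195]), 'grasp_force': 0.0, 'gripper_width': 1.000775437120502}
```

View pics/scene0.png

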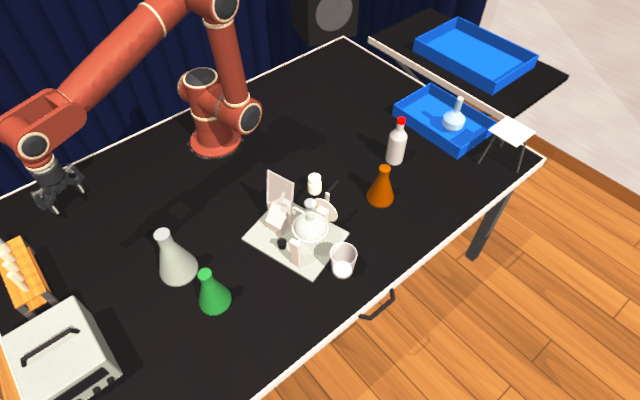

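View pics/top0.png

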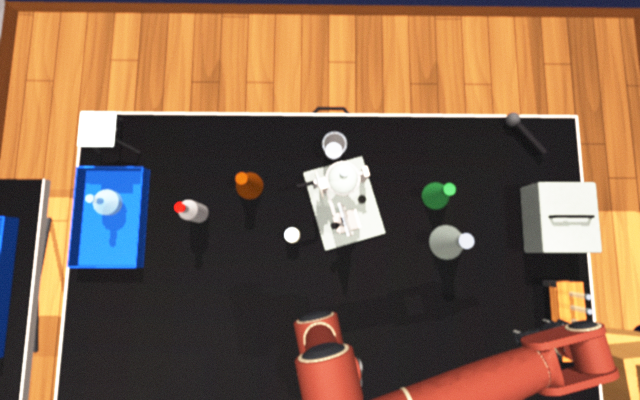

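```bash
python3 - <<'E'
from h import *
for n,(x0,y0,w,h,s) in dict(top=(278,125,115,130,4.5),scene=(235,160,130,120,5)).items():
    im=cv2.imread(f"pics/{n}0.png")[y0:y0+h,x0:x0+w]
    cv2.imwrite(f"pics/{n}c.png",cv2.resize(im,None,fx=s,fy=s,interpolation=cv2.INTER_CUBIC))
E
```

```text
(no output)
```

View pics/topc.png

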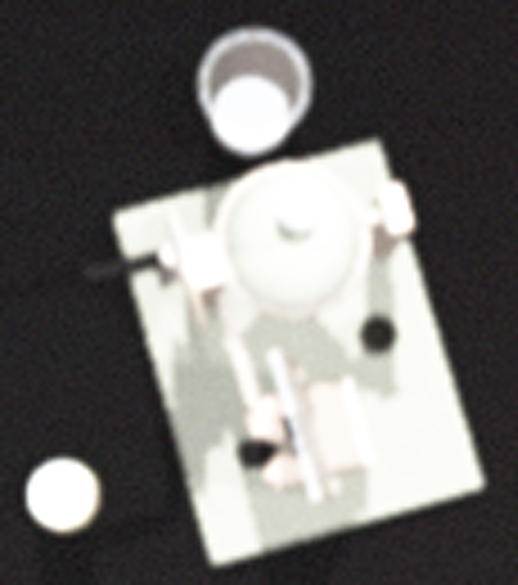

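View pics/scenec.png

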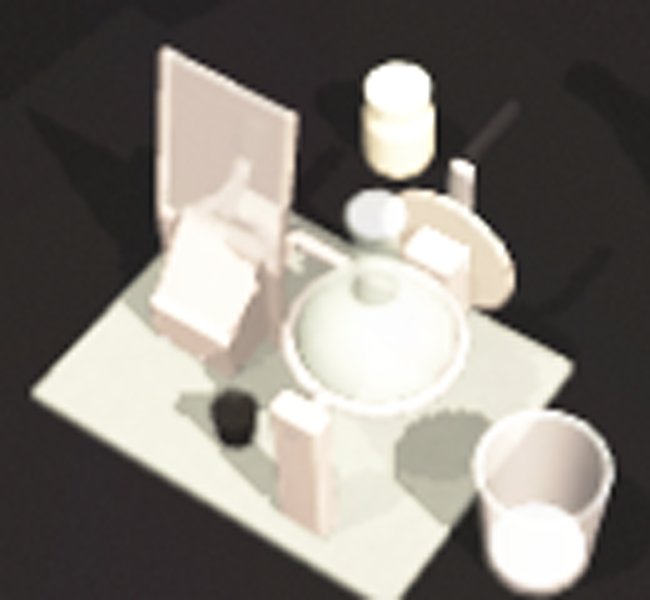

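```bash
cat >> h.py <<'E'
import pickle
def rot(q): return R.from_quat(np.r_[q[1:],q[0]])
def ray(f,uv,fish=False):
    K=f["mtx"]; p=(np.array(uv,float)-K[:2,2])/K[0,0]
    if fish:
        t=np.linalg.norm(p); d=np.r_[p/t*np.sin(t),np.cos(t)]
    else: d=np.r_[p,1]
    d/=np.linalg.norm(d); return np.array(f["eye"]),rot(f["rotation"]).apply(d)
def atz(f,uv,z,fish=False):
    e,d=ray(f,uv,fish); return e+d*(z-e[2])/d[2]
def tri(rs):
    A=0;b=0
    for e,d in rs:
        P=np.eye(3)-np.outer(d,d); A=A+P; b=b+P@e
    x=np.linalg.solve(A,b); return x,[np.linalg.norm((np.eye(3)-np.outer(d,d))@(x-e)) for e,d in rs]
def proj(f,X,fish=False):
    p=rot(f["rotation"]).inv().apply(np.atleast_2d(X)-f["eye"]); K=f["mtx"]
    if fish:
        r=np.linalg.norm(p[:,:2],axis=1); t=np.arctan2(r,p[:,2]); q=p[:,:2]/r[:,None]*t[:,None]
    else: q=p[:,:2]/p[:,2:]
    return q*K[0,0]+K[:2,2]
E
python3 - <<'E'
from h import *
np.set_printoptions(precision=4,suppress=True)
T=pickle.load(open("top0.pkl","rb"));S=pickle.load(open("scene0.pkl","rb"))
t=lambda u,v:(278+(u+.5)/4.5-.5,125+(v+.5)/4.5-.5); s=lambda u,v:(235+(u+.5)/5-.5,160+(v+.5)/5-.5)
bl=atz(T,t(213,563),.01);tl=atz(T,t(113,215),.01);tr=atz(T,t(380,140),.01);br=atz(T,t(484,487),.01)
print("base corners",bl,tl,tr,br)
for a,b in((bl,tl),(br,tr)): d=b-a;print(np.linalg.norm(d),np.degrees(np.arctan2(d[1],d[0])))
for a,b in((tl,tr),(bl,br)): d=b-a;print(np.linalg.norm(d),np.degrees(np.arctan2(d[1],d[0]))+90)
for n,a,b in (("scr flaskend",(278,352),(297,118)),("scr far",(318,500),(163,48))):
    print(n,tri([ray(T,t(*a)),ray(S,s(*b))]),atz(T,t(*a),.235),atz(S,s(*b),.235))
for z in(.12,.14,.16,.18):print("knob",z,atz(T,t(258,453),z))
print("grip ends",atz(T,t(85,270),.2),atz(T,t(165,262),.2), tri([ray(T,t(85,270)),ray(S,s(517,103))]))
print("jar",atz(T,t(63,495),.075),"beaker",atz(T,t(255,82),.1),"stopper",atz(T,t(378,334),.042))
print("flask",atz(T,t(290,235),.15))
E
```

```text
base corners [0.4334 0.0198 0.01  ] [0.7202 0.1044 0.01  ] [ 0.7858 -0.1188  0.01  ] [ 0.496  -0.2015  0.01  ]
0.2990206409572491 16.44851564311669
0.30138565345709334 15.914886812503077
0.23270233791907172 16.382024325844668
0.22991019400054533 15.79507686712914
scr flaskend (array([ 0.5798, -0.0208,  0.237 ]), [np.float64(0.0015962309982478925), np.float64(0.001596230998247931)]) [ 0.5792 -0.0223  0.235 ] [ 0.5792 -0.0185  0.235 ]
scr far (array([ 0.4771, -0.049 ,  0.2367]), [np.float64(0.0007200770379964614), np.float64(0.0007200770379965347)]) [ 0.4767 -0.0498  0.235 ] [ 0.4761 -0.0476  0.235 ]
knob 0.12 [ 0.5159 -0.0126  0.12  ]
knob 0.14 [ 0.5147 -0.0119  0.14  ]
knob 0.16 [ 0.5135 -0.0112  0.16  ]
knob 0.18 [ 0.5122 -0.0104  0.18  ]
grip ends [0.642  0.1151 0.2   ] [0.6482 0.0575 0.2   ] (array([0.6404, 0.1139, 0.2061]), [np.float64(0.0009722826146465305), np.float64(0.0009722826146466966)])
jar [0.4852 0.1375 0.075 ] beaker [ 0.81   -0.0106  0.1   ] stopper [ 0.6174 -0.1124  0.042 ]
flask [ 0.678  -0.0354  0.15  ]
```

```bash
cat >> h.py <<'E'
np.set_printoptions(precision=4,suppress=True)
yaw=np.radians(16.15); ys=np.array([np.cos(yaw),np.sin(yaw),0]); xs=np.array([np.sin(yaw),-np.cos(yaw),0]); Z=np.array([0,0,1.])
def tilt(a): # tool axes, tilted a deg from down, y along ys
    c,s=np.cos(np.radians(a)),np.sin(np.radians(a))
    return R.from_matrix(np.c_[-s*Z-c*xs,ys,s*xs-c*Z])
def plan(p0,r0,p1,r1,n):
    w=(r0.inv()*r1).as_rotvec(); 
    for i in range(n):
        a=r0*R.from_rotvec(w*i/n); d=a.inv().apply((p1-p0)/n)*1000
        print(np.round(d,1).tolist(),np.round(np.degrees(w/n),2).tolist())
def cur():
    s=manip.state(); return np.array(s["tool_pos"]),rot(s["tool_rot"]),s
E
python3 - <<'E'
from h import *
p,r,s=cur(); ax=tilt(35).apply([0,0,-1]); K=np.array([.5141,-.0115,.15]); t=K+.1*ax
q=p+[0,0,.2]
print(t); plan(q,r,t+[0,0,.15],tilt(35),16)
E
```

```text
[0.4981 0.0436 0.2319]
[30.3, -31.3, 4.0] [-1.66, -1.75, -5.25]
[33.1, -28.5, 2.1] [-1.66, -1.75, -5.25]
[35.6, -25.4, 0.3] [-1.66, -1.75, -5.25]
[37.8, -22.0, -1.5] [-1.66, -1.75, -5.25]
[39.6, -18.4, -3.3] [-1.66, -1.75, -5.25]
[41.0, -14.6, -5.0] [-1.66, -1.75, -5.25]
[41.9, -10.6, -6.6] [-1.66, -1.75, -5.25]
[42.5, -6.5, -8.2] [-1.66, -1.75, -5.25]
[42.6, -2.4, -9.6] [-1.66, -1.75, -5.25]
[42.3, 1.8, -10.9] [-1.66, -1.75, -5.25]
[41.6, 6.0, -12.1] [-1.66, -1.75, -5.25]
[40.5, 10.1, -13.1] [-1.66, -1.75, -5.25]
[39.0, 14.2, -14.0] [-1.66, -1.75, -5.25]
[37.1, 18.1, -14.7] [-1.66, -1.75, -5.25]
[34.8, 21.8, -15.2] [-1.66, -1.75, -5.25]
[32.2, 25.3, -15.5] [-1.66, -1.75, -5.25]
```

>>> servo_tool([
  [[0,0,-50,0,0,0,60],[0,0,-50,0,0,0,60],[0,0,-50,0,0,0,60],[0,0,-50,0,0,0,60],[30,-31,4,-1.66,-1.75,-5.25,60],[33,-28.5,2,-1.66,-1.75,-5.25,60],[35.5,-25.5,0,-1.66,-1.75,-5.25,60],[38,-22,-1.5,-1.66,-1.75,-5.25,60],[39.5,-18.5,-3.5,-1.66,-1.75,-5.25,60],[41,-14.5,-5,-1.66,-1.75,-5.25,60],[42,-10.5,-6.5,-1.66,-1.75,-5.25,60],[42.5,-6.5,-8,-1.66,-1.75,-5.25,60]],
])

```text
time: 1.65
tool_pos: [0.3522, -0.2725, 0.4135]
tool_rot: [0.132, 0.846, 0.506, -0.099]
contact_force: [0.8, 0.3, 0.2]
gripper_width: 0.707
grasp_force: 0.0
```

>>> servo_tool([
  [[42.5,-2.5,-9.5,-1.66,-1.75,-5.25,60],[42.5,2,-11,-1.66,-1.75,-5.25,60],[41.5,6,-12,-1.66,-1.75,-5.25,60],[40.5,10,-13,-1.66,-1.75,-5.25,60],[39,14,-14,-1.66,-1.75,-5.25,60],[37,18,-14.5,-1.66,-1.75,-5.25,60],[35,22,-15,-1.66,-1.75,-5.25,60],[32,25.5,-15.5,-1.66,-1.75,-5.25,60],[0,0,0,0,0,0,60],[0,0,0,0,0,0,60]],
])

```text
time: 2.9
tool_pos: [0.498, 0.0423, 0.3816]
tool_rot: [0.241, 0.573, 0.762, -0.181]
contact_force: [-0.8, 0.3, -0.1]
gripper_width: 0.706
grasp_force: 0.0
```

```bash
python3 - <<'E'
from h import *
p,r,s=cur(); print(s["time"],p,s["joint_pos"],s["contact_force"])
ax=tilt(35).apply([0,0,-1]); K=np.array([.5141,-.0115,.15])
plan(p,r,K+.1*ax,tilt(35),4)
f=manip.grab_frame("wrist"); cv2.imwrite("pics/w1.png",f["image"]); pickle.dump(f,open("w1.pkl","wb"))
E
```

```text
2.9 [0.498  0.0423 0.3816] [ 0.242  -0.3052  1.7946 -0.6126  1.6145 -0.08  ] [-0.8099  0.2878 -0.0918]
[21.8, 0.1, 30.4] [-0.0, 0.02, 0.01]
[21.8, 0.1, 30.5] [-0.0, 0.02, 0.01]
[21.7, 0.1, 30.5] [-0.0, 0.02, 0.01]
[21.7, 0.1, 30.5] [-0.0, 0.02, 0.01]
```

View pics/w1.png

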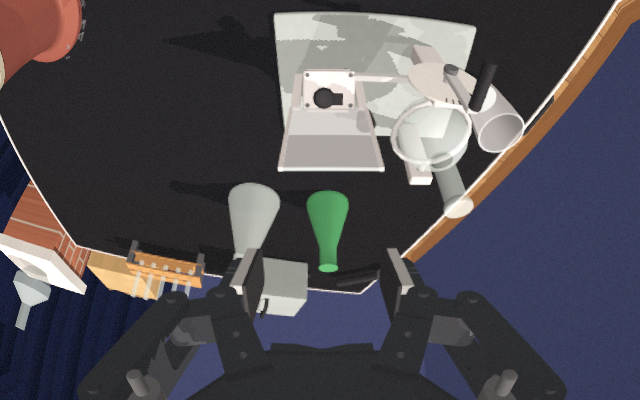

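```bash
python3 - <<'E'
from h import *
im=cv2.imread("pics/w1.png"); a=im[50:180,260:400]; b=im[40:190,400:510]
cv2.imwrite("pics/w1c.png",np.hstack([cv2.copyMakeBorder(cv2.resize(a,None,fx=3,fy=3,interpolation=cv2.INTER_CUBIC),0,60,0,0,0),cv2.resize(b,None,fx=3,fy=3,interpolation=cv2.INTER_CUBIC)]))
T=pickle.load(open("top0.pkl","rb"));f=pickle.load(open("w1.pkl","rb"))
t=lambda u,v:(278+(u+.5)/4.5-.5,125+(v+.5)/4.5-.5)
print("knob",tri([ray(T,t(258,453)),ray(f,(322,98),True)]))
print("scr",proj(f,[[.5798,-.0208,.237],[.4771,-.049,.2367]],True))
E
```

```text
knob (array([ 0.5142, -0.0113,  0.1546]), [np.float64(0.0003966461649025774), np.float64(0.0003966461649025713)])
scr [[382.7469 169.456 ]
 [274.5145 167.9585]]
```

View pics/w1c.png

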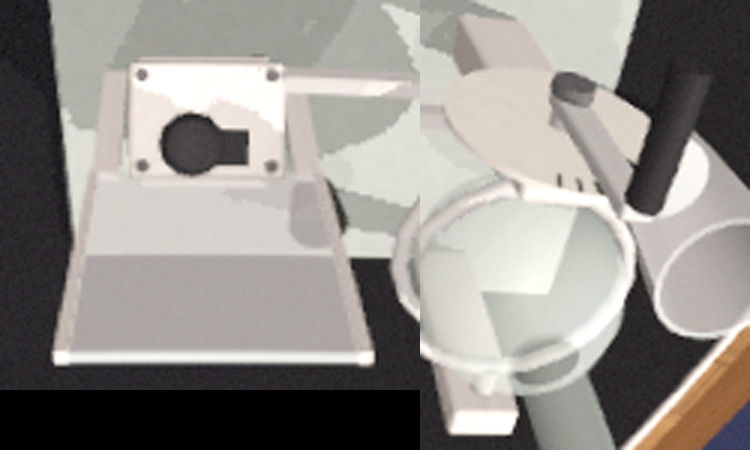

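```bash
python3 - <<'E'
from h import *
from scipy.optimize import least_squares
T=pickle.load(open("top0.pkl","rb"));f=pickle.load(open("w1.pkl","rb"))
t=lambda u,v:(278+(u+.5)/4.5-.5,125+(v+.5)/4.5-.5)
ax=tilt(35).apply([0,0,-1])
r=least_squares(lambda K:np.r_[proj(T,K)[0]-t(258,453),proj(f,K+.015*ax,True)[0]-(323.3,97.7)],[.514,-.011,.15]); print("K",r.x,r.fun)
wi,wo=(475,108),(490,64.5)
print("grip outer",tri([ray(T,t(87,270)),ray(f,wo,True)]), atz(f,wo,.2,True), "inner",atz(f,wi,.2,True),tri([ray(T,t(158,263)),ray(f,wi,True)]))
p,rr,s=cur(); print(p)
K=r.x; plan(p,rr,K-.005*ax+.06*ax,tilt(35),5)
E
```

```text
K [ 0.5157 -0.011   0.1544] [-0.1193 -0.5729 -0.186  -0.0173]
grip outer (array([0.6405, 0.1116, 0.202 ]), [np.float64(0.0022703737261222474), np.float64(0.002270373726122143)]) [0.6406 0.1092 0.2   ] inner [0.6557 0.0595 0.2   ] (array([0.6465, 0.0634, 0.2103]), [np.float64(0.0013373468749438115), np.float64(0.0013373468749437402)])
[0.498  0.0418 0.382 ]
[17.1, 0.5, 32.6] [0.0, 0.02, -0.01]
[17.0, 0.5, 32.6] [0.0, 0.02, -0.01]
[17.0, 0.5, 32.7] [0.0, 0.02, -0.01]
[17.0, 0.5, 32.7] [0.0, 0.02, -0.01]
[17.0, 0.5, 32.7] [0.0, 0.02, -0.01]
```

>>> servo_tool([
  [[17,0.5,32.5,0,0,0,60],[17,0.5,32.5,0,0,0,60],[17,0.5,32.5,0,0,0,60],[17,0.5,32.5,0,0,0,60],[17,0.5,32.5,0,0,0,60],[0,0,0,0,0,0,60],[0,0,0,0,0,0,60]],
])

```text
time: 3.82
tool_pos: [0.508, 0.0197, 0.202]
tool_rot: [0.242, 0.573, 0.762, -0.18]
contact_force: [0.2, 0.4, 0.4]
gripper_width: 0.705
grasp_force: 0.0
```

```bash
python3 - <<'E'
from h import *
p,r,s=cur(); print(s["time"],p,s["contact_force"])
f=manip.grab_frame("wrist"); pickle.dump(f,open("w2.pkl","wb"))
ax=tilt(35).apply([0,0,-1]); K=np.array([.5157,-.011,.1544])
print("pred face",proj(f,K+.015*ax,True),"local K",r.inv().apply(K-p)*1000)
im=f["image"]; u,v=proj(f,K+.015*ax,True)[0].astype(int)
cv2.imwrite("pics/w2.png",f["image"][max(0,v-130):v+220,:]); print(max(0,v-130))
E
```

```text
3.825 [0.508  0.0197 0.202 ] [0.2452 0.3673 0.4394]
pred face [[318.5678 233.7172]] local K [ 1.5444 -1.2394 57.1156]
103
```

View pics/w2.png

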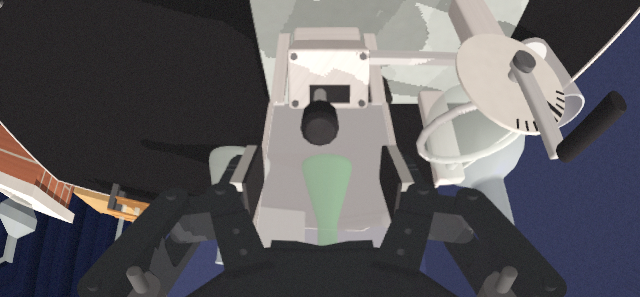

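>>> servo_tool([
  [[3,-0.5,10,0,0,0,60],[0,0,20,0,0,0,60],[0,0,20,0,0,0,60],[0,0,10,0,0,0,60],[0,0,0,0,0,0,60],[0,0,0,0,0,0,15],[0,0,0,0,0,0,15],[0,0,0,0,0,0,15],[0,0,0,0,0,0,15],[0,0,0,0,0,0,15],[0,0,0,0,0,0,15]],
])

```text
time: 5.25
tool_pos: [0.5158, -0.0108, 0.1494]
tool_rot: [0.241, 0.573, 0.762, -0.181]
contact_force: [-2.6, -0.2, 3.7]
gripper_width: 0.256
grasp_force: 58.5
```

```bash
cat >> h.py <<'E'
def st(ref=None):
    p,r,s=cur(); print("t",round(s["time"],2),"p",p,"Ftool",r.inv().apply(s["contact_force"]),"w",round(s["gripper_width"]*85.4,1),"g",s["grasp_force"])
    if ref is not None: print("tool disp mm",tilt(35).inv().apply(p-np.array(ref))*1000)
E
python3 -c "
from h import *
st()"
```

```text
t 5.25 p [ 0.5158 -0.0108  0.1494] Ftool [-1.7181 -2.5746 -3.3066] w 21.9 g 58.48729517776519
```

>>> servo_tool([
  [[0,0,3,0,0,0,15],[0,0,4,0,0,0,15],[0,0,4,0,0,0,15],[0,0,4,0,0,0,15],[0,0,0,0,0,0,15],[0,0,0,0,0,0,15]],
])

```text
time: 6.0
tool_pos: [0.5182, -0.0193, 0.1369]
tool_rot: [0.241, 0.573, 0.762, -0.181]
contact_force: [-4.2, -0.9, 4.8]
gripper_width: 0.26
grasp_force: 58.6
```

```bash
python3 -c "
from h import *
st([0.5158,-0.0108,0.1494])"
```

```text
t 6.0 p [ 0.5182 -0.0193  0.1369] Ftool [-2.4962 -4.268  -4.0716] w 22.2 g 58.60924820881337
tool disp mm [-0.0339 -0.0782 15.2853]
```

>>> servo_tool([
  [[0,0,2,0,0,0,15],[0,0,0,0,0,0,15]],
])

```text
time: 6.25
tool_pos: [0.5186, -0.0203, 0.1353]
tool_rot: [0.241, 0.573, 0.762, -0.181]
contact_force: [-3.2, -0.7, 4.2]
gripper_width: 0.253
grasp_force: 58.6
```

>>> servo_tool([
  [[0,0,2,0,0,0,15],[0,0,0,0,0,0,15]],
])

```text
time: 6.5
tool_pos: [0.5189, -0.0214, 0.1337]
tool_rot: [0.241, 0.573, 0.762, -0.181]
contact_force: [-3.1, 0.4, 4.9]
gripper_width: 0.261
grasp_force: 58.7
```

>>> servo_tool([
  [[0,0,2,0,0,0,15],[0,0,0,0,0,0,15]],
])

```text
time: 6.75
tool_pos: [0.5193, -0.0221, 0.1327]
tool_rot: [0.241, 0.573, 0.762, -0.181]
contact_force: [-6.5, 2.9, 9.4]
gripper_width: 0.255
grasp_force: 59.2
```

>>> servo_tool([
  [[0,0,1.5,0,0,0,15],[0,0,0,0,0,0,15]],
])

```text
time: 7.0
tool_pos: [0.5195, -0.0227, 0.1319]
tool_rot: [0.241, 0.573, 0.762, -0.181]
contact_force: [-8.4, 5.5, 12.2]
gripper_width: 0.256
grasp_force: 59.7
```

>>> servo_tool([
  [[0,0,1.5,0,0,0,15],[0,0,0,0,0,0,15],[0,0,0,0,0,0,15]],
])

```text
time: 7.38
tool_pos: [0.5197, -0.0233, 0.1309]
tool_rot: [0.241, 0.573, 0.762, -0.181]
contact_force: [-9.3, 6.7, 14.4]
gripper_width: 0.256
grasp_force: 59.9
```

>>> servo_tool([
  [[0,3,0,0,0,0,15],[0,3,0,0,0,0,15],[0,0,0,0,0,0,15]],
])

```text
time: 7.75
tool_pos: [0.5256, -0.0216, 0.131]
tool_rot: [0.241, 0.573, 0.762, -0.181]
contact_force: [-8.7, 6.1, 14.9]
gripper_width: 0.259
grasp_force: 59.8
```

```bash
python3 -c "
from h import *
st([0.5158,-0.0108,0.1494])"
```

```text
t 7.75 p [ 0.5256 -0.0216  0.131 ] Ftool [ -1.8342  -6.6651 -16.9556] w 22.2 g 59.83861170709133
tool disp mm [-0.1325  6.4642 22.6093]
```

>>> servo_tool([
  [[0,3,0,0,0,0,15],[0,3,0,0,0,0,15],[0,2,0,0,0,0,15],[0,1.5,0,0,0,0,15],[0,1,0,0,0,0,15],[0,0,0,0,0,0,15],[0,0,0,0,0,0,15]],
])

```text
time: 8.62
tool_pos: [0.535, -0.0197, 0.1295]
tool_rot: [0.241, 0.573, 0.762, -0.182]
contact_force: [-5.0, -0.3, 5.6]
gripper_width: 0.26
grasp_force: 59.1
```

```bash
python3 -c "
from h import *
st([0.5158,-0.0108,0.1494])"
```

```text
t 8.62 p [ 0.535  -0.0197  0.1295] Ftool [-2.3163 -4.8847 -5.1513] w 22.2 g 59.145979075692594
tool disp mm [ 0.0033 15.9831 24.2917]
```

>>> servo_tool([
  [[0,1,0,0,0,0,15],[0,0,0,0,0,0,15],[0,0,0,0,0,0,15]],
])

```text
time: 9.0
tool_pos: [0.5354, -0.0197, 0.1295]
tool_rot: [0.24, 0.573, 0.762, -0.182]
contact_force: [-7.1, -0.7, 7.5]
gripper_width: 0.259
grasp_force: 59.4
```

```bash
python3 - <<'E'
from h import *
st([0.5158,-0.0108,0.1494])
f=manip.grab_frame("wrist"); cv2.imwrite("pics/w3.png",cv2.resize(f["image"][60:310,200:480],None,fx=2.2,fy=2.2))
E
```

```text
t 9.0 p [ 0.5354 -0.0197  0.1295] Ftool [-3.2374 -6.9837 -6.8879] w 22.1 g 59.363104230724275
tool disp mm [-0.0104 16.3938 24.36  ]
```

View pics/w3.png

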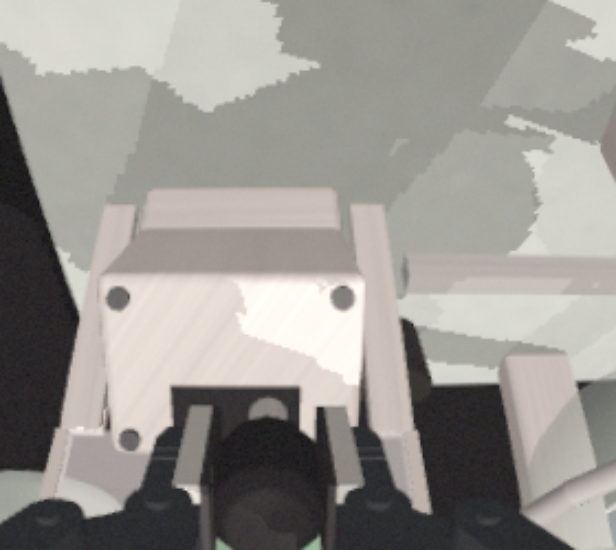

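>>> servo_tool([
  [[0,0,-2,0,0,0,15],[0,0,-2,0,0,0,15],[0,0,-1,0,0,0,15],[0,0,0,0,0,0,15]],
])

```text
time: 9.55
tool_pos: [0.5346, -0.017, 0.1334]
tool_rot: [0.24, 0.573, 0.762, -0.182]
contact_force: [-7.6, -2.3, 6.1]
gripper_width: 0.26
grasp_force: 59.2
```

```bash
python3 -c "
from h import *
st([0.5158,-0.0108,0.1494])"
```

```text
t 9.55 p [ 0.5346 -0.017   0.1334] Ftool [-3.5969 -7.9411 -4.8954] w 22.2 g 59.164741868153214
tool disp mm [ 0.0249 16.3714 19.544 ]
```

>>> servo_tool([
  [[0,0,-1,0,0,0,15],[0,0,-1,0,0,0,15],[0,-1,-0.5,0,0,0,15],[0,-1,0,0,0,0,15],[0,0,0,0,0,0,15]],
])

```text
time: 10.18
tool_pos: [0.5327, -0.016, 0.1356]
tool_rot: [0.241, 0.573, 0.762, -0.182]
contact_force: [-4.8, -0.5, 5.4]
gripper_width: 0.256
grasp_force: 59.1
```

```bash
python3 -c "
from h import *
st([0.5158,-0.0108,0.1494])"
```

```text
t 10.18 p [ 0.5327 -0.016   0.1356] Ftool [-2.4173 -4.7629 -4.9475] w 21.9 g 59.11177670583129
tool disp mm [-0.0117 14.7945 16.9152]
```

>>> servo_tool([
  [[0,0,-1,0,0,0,15],[0,0,-1,0,0,0,15],[0,-1,-0.5,0,0,0,15],[0,0,0,0,0,0,15],[0,0,0,0,0,0,15]],
])

```text
time: 10.8
tool_pos: [0.5314, -0.0149, 0.1375]
tool_rot: [0.241, 0.573, 0.762, -0.182]
contact_force: [-4.4, -1.5, 5.7]
gripper_width: 0.258
grasp_force: 59.1
```

```bash
python3 -c "
from h import *
st([0.5158,-0.0108,0.1494])"
```

```text
t 10.8 p [ 0.5314 -0.0149  0.1375] Ftool [-3.4931 -4.709  -4.551 ] w 22.0 g 59.078135448507965
tool disp mm [ 0.0351 13.8354 14.458 ]
```

>>> servo_tool([
  [[0,-0.5,-0.5,0,0,0,15],[0,-0.5,-0.5,0,0,0,15],[0,0,-0.5,0,0,0,15],[0,0,0,0,0,0,15],[0,0,0,0,0,0,15]],
])

```text
time: 11.42
tool_pos: [0.5302, -0.0143, 0.1388]
tool_rot: [0.241, 0.573, 0.762, -0.182]
contact_force: [-4.5, -1.7, 5.8]
gripper_width: 0.259
grasp_force: 59.0
```

```bash
python3 -c "
from h import *
st([0.5158,-0.0108,0.1494])"
```

```text
t 11.43 p [ 0.5302 -0.0143  0.1388] Ftool [-3.6307 -4.7801 -4.5605] w 22.1 g 59.04240709729493
tool disp mm [ 0.0115 12.8864 12.9477]
```

>>> servo_tool([
  [[0,0,-1,0,0,0,15],[0,-0.5,0,0,0,0,15],[0,0,0,0,0,0,15],[0,0,0,0,0,0,15]],
])

```text
time: 11.92
tool_pos: [0.53, -0.0139, 0.1393]
tool_rot: [0.241, 0.572, 0.762, -0.181]
contact_force: [0.7, -6.0, 0.9]
gripper_width: 0.257
grasp_force: 58.8
```

```bash
python3 -c "
from h import *
st([0.5158,-0.0108,0.1494])"
```

```text
t 11.93 p [ 0.53   -0.0139  0.1393] Ftool [-5.3834 -0.9669  2.7176] w 21.9 g 58.81866244599223
tool disp mm [ 0.0635 12.7928 12.2271]
```

Both springs are now carried by the notch, so I release.

>>> servo_tool([
  [[0,0,0,0,0,0,30],[0,0,0,0,0,0,55],[0,0,0,0,0,0,55],[0,0,-15,0,0,0,55],[0,0,-25,0,0,0,55],[0,0,-35,0,0,0,55],[0,0,-35,0,0,0,55],[0,0,0,0,0,0,55]],
])

```text
time: 12.92
tool_pos: [0.5139, 0.0491, 0.2338]
tool_rot: [0.243, 0.572, 0.763, -0.178]
contact_force: [1.2, -0.2, -0.6]
gripper_width: 0.644
grasp_force: 0.0
```

```bash
python3 - <<'E'
from h import *
st([0.5158,-0.0108,0.1494])
f=manip.grab_frame("wrist"); pickle.dump(f,open("w4.pkl","wb")); cv2.imwrite("pics/w4.png",f["image"])
ax=tilt(35).apply([0,0,-1]); K=np.array([.5157,-.011,.1544])
print("out face",proj(f,K+.015*ax,True),"notch face",proj(f,K+.003*ax+.013*ys,True))
p,r,s=cur()
G=np.array([.648,.0845,.2]); print("grip proj",proj(f,[G,G-.028*xs,G+.028*xs],True))
E
```

```text
t 12.93 p [0.5139 0.0491 0.2338] Ftool [-0.0808  1.1293  0.7834] w 55.0 g 0.0
tool disp mm [  -0.8546   14.8688 -102.4663]
out face [[299.379  215.2584]] notch face [[317.1456 209.7257]]
grip proj [[531.2881 214.1024]
 [552.8002 187.1622]
 [512.2439 236.2673]]
```

View pics/w4.png

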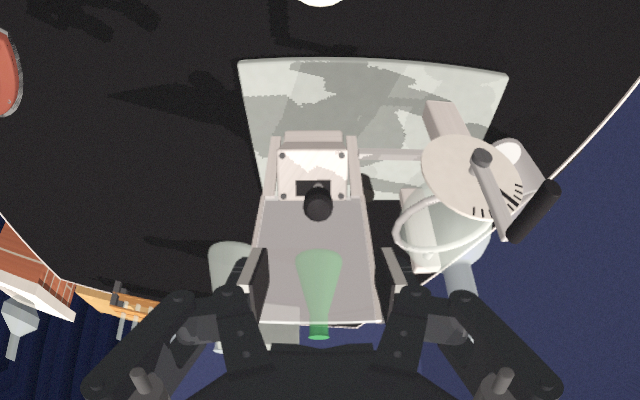

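```bash
python3 - <<'E'
from h import *
p,r,s=cur(); G=np.array([.648,.0845,.2]); q=p+[0,0,.08]
plan(p,r,q,r,2); plan(q,r,G+[0,0,.11],tilt(0),7)
E
```

```text
[-23.0, 0.1, -32.7] [0.0, 0.0, 0.0]
[-23.0, 0.1, -32.7] [0.0, 0.0, 0.0]
[-0.2, 20.0, 0.5] [0.04, 5.01, 0.01]
[-0.2, 20.0, 0.5] [0.04, 5.01, 0.01]
[-0.3, 20.0, 0.4] [0.04, 5.01, 0.01]
[-0.3, 20.0, 0.4] [0.04, 5.01, 0.01]
[-0.3, 20.0, 0.4] [0.04, 5.01, 0.01]
[-0.4, 20.0, 0.3] [0.04, 5.01, 0.01]
[-0.4, 20.0, 0.3] [0.04, 5.01, 0.01]
```

>>> servo_tool([
  [[-23,0,-32.5,0,0,0,55],[-23,0,-32.5,0,0,0,55],[0,20,0.5,0,5,0,55],[0,20,0.5,0,5,0,55],[0,20,0.5,0,5,0,55],[-0.5,20,0.5,0,5,0,55],[-0.5,20,0.5,0,5,0,55],[-0.5,20,0.5,0,5,0,55],[-0.5,20,0,0,5,0,55],[0,0,0,0,0,0,55],[0,0,0,0,0,0,55]],
])

```text
time: 14.35
tool_pos: [0.647, 0.0829, 0.3059]
tool_rot: [0.0, 0.601, 0.8, -0.001]
contact_force: [-0.6, 0.2, 0.2]
gripper_width: 0.649
grasp_force: 0.0
```

```bash
python3 - <<'E'
from h import *
st(); p,r,s=cur(); G=np.array([.648,.0845,.2]); plan(p,r,G-[0,0,.005],tilt(0),1)
f=manip.grab_frame("wrist"); pickle.dump(f,open("w5.pkl","wb"))
im=f["image"].copy()
P=proj(f,[G,G-.028*xs,G+.028*xs],True); print(P)
for q in P: cv2.circle(im,tuple(int(round(v)) for v in q),2,(0,0,255),-1)
cv2.imwrite("pics/w5.png",im)
E
```

```text
t 14.35 p [0.647  0.0829 0.3059] Ftool [ 0.3383 -0.5065 -0.2271] w 55.4 g 0.0
[1.5, 1.6, 110.9] [-0.12, 0.11, 0.03]
[[322.8255 201.9873]
 [322.8892 167.6621]
 [322.756  233.9887]]
```

View pics/w5.png

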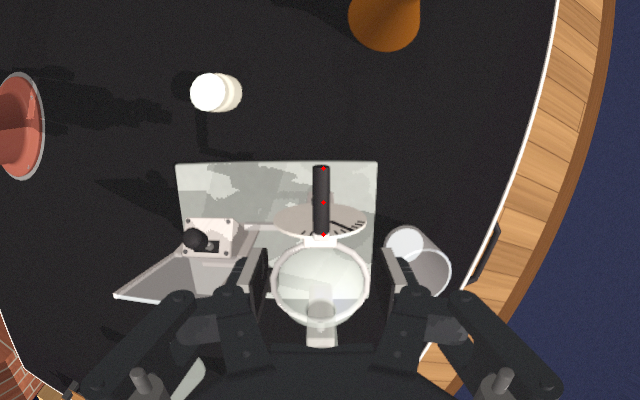

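>>> servo_tool([
  [[3,1,25,0,0,0,55],[0,0,30,0,0,0,55],[0,0,30,0,0,0,55],[0,0,26,0,0,0,55],[0,0,0,0,0,0,55],[0,0,0,0,0,0,8],[0,0,0,0,0,0,8],[0,0,0,0,0,0,8],[0,0,0,0,0,0,8],[0,0,0,0,0,0,8],[0,0,0,0,0,0,8],[0,0,0,0,0,0,8]],
])

```text
time: 15.9
tool_pos: [0.6483, 0.0862, 0.1984]
tool_rot: [0.001, 0.6, 0.8, 0.0]
contact_force: [-3.9, -0.2, 6.2]
gripper_width: 0.133
grasp_force: 58.5
```

```bash
python3 -c "
from h import *
st()"
```

```text
t 15.9 p [0.6483 0.0862 0.1984] Ftool [ 0.8787 -3.7535 -6.1921] w 11.3 g 58.502381443977356
```

>>> servo_tool([
  [[0,5,0.2,4,0,0,8],[0,5,0.2,4,0,0,8],[0,5,0.2,4,0,0,8],[0,0,0,0,0,0,8]],
])

```text
time: 16.4
tool_pos: [0.6636, 0.0906, 0.1957]
tool_rot: [-0.062, 0.597, 0.795, -0.083]
contact_force: [-0.1, 0.4, 4.1]
gripper_width: 0.139
grasp_force: 58.8
```

```bash
cat >> h.py <<'E'
G=np.array([.648,.0845,.2]); H=G-[0,0,.075]
def crank():
    st(); p,r,s=cur(); b=p-.005*r.as_matrix()[:,2]-H; print("bar angle",np.degrees(np.arctan2(b@ys,b[2])),"rad",np.hypot(b@ys,b[2])*1000,"x",b@xs*1000,"tool tilt",np.degrees(np.arctan2(-r.as_matrix()[:,2]@ys,-r.as_matrix()[2,2])))
E
python3 -c "
from h import *
crank()"
```

```text
t 16.4 p [0.6636 0.0906 0.1957] Ftool [ 0.4181 -0.8081 -3.9843] w 11.9 g 58.81255388259888
bar angle 13.207730534487462 rad 77.59814659195813 x -1.5317997646377342 tool tilt 11.905546763344661
```

>>> servo_tool([
  [[0,5,0.2,4,0,0,8],[0,5,0.2,4,0,0,8],[0,5,0.2,4,0,0,8],[0,5,0.2,4,0,0,8],[0,5,0.2,4,0,0,8],[0,5,0.2,4,0,0,8],[0,5,0.2,4,0,0,8],[0,0,0,0,0,0,8],[0,0,0,0,0,0,8]],
])

```text
time: 17.52
tool_pos: [0.6926, 0.0991, 0.1783]
tool_rot: [-0.204, 0.565, 0.752, -0.273]
contact_force: [2.5, 0.4, -2.4]
gripper_width: 0.139
grasp_force: 59.7
```

```bash
python3 - <<'E'
from h import *
crank()
for n in ("wrist","scene","top"):
    f=manip.grab_frame(n); pickle.dump(f,open(n+"6.pkl","wb")); cv2.imwrite(f"pics/{n}6.png",f["image"])
E
```

```text
t 17.52 p [0.6926 0.0991 0.1783] Ftool [-0.3398  3.4563  0.2826] w 11.9 g 59.67140257358551
bar angle 41.24000008509682 rad 76.03284939734193 x -1.5732859050672117 tool tilt 39.83255314550377
```

>>> servo_tool([
  [[0,0,0,0,0,0,8],[0,0,0,0,0,0,8],[0,0,0,0,0,0,8],[0,0,0,0,0,0,8],[0,0,0,0,0,0,8],[0,0,0,0,0,0,8],[0,0,0,0,0,0,8],[0,0,0,0,0,0,8],[0,0,0,0,0,0,8],[0,0,0,0,0,0,8],[0,0,0,0,0,0,8],[0,0,0,0,0,0,8]],
])

```text
time: 19.18
tool_pos: [0.6921, 0.0989, 0.179]
tool_rot: [-0.205, 0.564, 0.751, -0.274]
contact_force: [2.1, -0.6, -5.4]
gripper_width: 0.143
grasp_force: 59.4
```

>>> servo_tool([
  [[0,-5,0.2,-4,0,0,8],[0,-5,0.2,-4,0,0,8],[0,-5,0.2,-4,0,0,8],[0,-5,0.2,-4,0,0,8],[0,-5,0.2,-4,0,0,8],[0,-5,0.2,-4,0,0,8],[0,-5,0.2,-4,0,0,8],[0,-5,0.2,-4,0,0,8],[0,0,0,0,0,0,8]],
])

```text
time: 20.3
tool_pos: [0.6567, 0.0886, 0.1974]
tool_rot: [-0.041, 0.599, 0.798, -0.056]
contact_force: [-0.4, -0.6, 2.6]
gripper_width: 0.139
grasp_force: 60.1
```

```bash
python3 -c "
from h import *
crank()"
```

```text
t 20.3 p [0.6567 0.0886 0.1974] Ftool [-0.4482 -0.9096 -2.4593] w 11.9 g 60.13532996177673
bar angle 7.504000616015869 rad 77.98974375372167 x -1.5164013664155769 tool tilt 7.988708462364048
```

>>> servo_tool([
  [[0,-5,0.2,-4,0,0,8],[0,-4,0.2,-4,0,0,8],[0,0,0,0,0,0,8],[0,-1,0,0,0,0,8],[0,0,0,0,0,0,8]],
])

```text
time: 20.92
tool_pos: [0.6487, 0.0863, 0.1984]
tool_rot: [0.001, 0.6, 0.8, -0.001]
contact_force: [-1.2, -0.3, 8.5]
gripper_width: 0.138
grasp_force: 60.6
```

```bash
python3 -c "
from h import *
crank()"
```

```text
t 20.93 p [0.6487 0.0863 0.1984] Ftool [ 0.0189 -1.1981 -8.4658] w 11.8 g 60.61520576477051
bar angle 0.8436125495020441 rad 78.374092280457 x -1.5313042117488669 tool tilt -0.003169226811590489
```

>>> servo_tool([
  [[0,-1,0,0,0,0,8],[0,0,0,0,0,0,8],[0,0,0,0,0,0,8]],
])

```text
time: 21.3
tool_pos: [0.6485, 0.0862, 0.1984]
tool_rot: [0.001, 0.6, 0.8, 0.0]
contact_force: [2.1, 1.2, 5.7]
gripper_width: 0.14
grasp_force: 60.5
```

```bash
python3 -c "
from h import *
crank()"
```

```text
t 21.3 p [0.6485 0.0862 0.1984] Ftool [ 0.5283  2.315  -5.7241] w 12.0 g 60.4688036441803
bar angle 0.6879202656768475 rad 78.43295175513084 x -1.5376188178262544 tool tilt -0.12015866389020669
```

>>> servo_tool([
  [[0,0,0,0,0,0,30],[0,0,0,0,0,0,50],[0,0,0,0,0,0,50],[0,0,0,0,0,0,50],[0,0,-20,0,0,0,50],[0,0,-40,0,0,0,50],[0,0,-40,0,0,0,50],[0,0,-20,0,0,0,50],[0,0,0,0,0,0,50],[0,0,0,0,0,0,50]],
])

```text
time: 22.55
tool_pos: [0.6461, 0.086, 0.3135]
tool_rot: [-0.001, 0.6, 0.8, -0.001]
contact_force: [-0.7, -0.0, -0.3]
gripper_width: 0.583
grasp_force: 0.0
```

```bash
python3 - <<'E'
from h import *
st()
# compare with the image from before tipping, aligned by a homography-free check: bar and knob dark blobs vs projection
f=manip.grab_frame("wrist"); g=pickle.load(open("w5.pkl","rb"))
ax=tilt(35).apply([0,0,-1]); K=np.array([.5157,-.011,.1544])+.003*ax+.013*ys-.015*ax
for n,F in(("before",g),("now",f)):
    im=cv2.cvtColor(F["image"],cv2.COLOR_BGR2GRAY)
    for nm,X,b in(("bar",G-.003*xs,12),("knob",K+.015*ax,16)):
        u,v=np.round(proj(F,X,True)[0]).astype(int); c=im[v-b:v+b,u-b:u+b]<60
        ys_,xs_=np.nonzero(c); print(n,nm,c.sum(),"centroid minus pred",xs_.mean()-b,ys_.mean()-b)
E
```

```text
t 22.55 p [0.6461 0.086  0.3135] Ftool [ 0.2033 -0.7     0.2799] w 49.8 g 0.0
before bar 148 centroid minus pred -6.27027027027027 -0.5945945945945947
before knob 566 centroid minus pred -2.26678445229682 -0.27561837455830407
now bar 123 centroid minus pred -3.3170731707317067 -0.30081300813008127
now knob 501 centroid minus pred -2.211576846307386 -0.33732534930139657
```

```bash
python3 - <<'E'
from h import *
f=manip.grab_frame("wrist"); g=pickle.load(open("w5.pkl","rb"))
for F in(g,f):
    im=cv2.cvtColor(F["image"],cv2.COLOR_BGR2GRAY); 
    for d in (-.01,.012):
        u,v=np.round(proj(F,G+d*xs,True)[0]).astype(int); print(u,v,im[v-2:v+3,u-18:u+19].mean(0).astype(int).tolist())
E
```

```text
323 190 [169, 170, 165, 160, 160, 159, 160, 94, 39, 43, 45, 50, 55, 58, 63, 67, 69, 73, 75, 78, 77, 74, 65, 58, 76, 161, 198, 203, 204, 208, 208, 208, 209, 209, 208, 208, 209]
323 216 [176, 176, 176, 176, 176, 175, 175, 116, 56, 42, 48, 51, 57, 59, 62, 65, 68, 71, 72, 71, 69, 66, 59, 56, 102, 151, 174, 175, 175, 175, 176, 176, 176, 176, 176, 176, 176]
323 192 [172, 169, 165, 162, 161, 161, 162, 159, 161, 161, 161, 160, 79, 39, 43, 51, 53, 58, 62, 64, 69, 71, 72, 74, 75, 72, 67, 60, 54, 196, 210, 211, 210, 210, 210, 210, 210]
323 217 [179, 178, 179, 178, 177, 177, 177, 177, 176, 166, 147, 149, 74, 42, 45, 52, 54, 60, 63, 66, 67, 70, 70, 72, 68, 65, 61, 61, 84, 166, 178, 178, 178, 178, 177, 178, 179]
```

The close-up numbers show the bar about 3° off the stop, and a re-fit of the arc says the first tip went to about 43°. There's time to re-grip, find the true stop, and do the tip properly.

>>> servo_tool([
  [[0,2,26,0,0,0,50],[0,0,30,0,0,0,50],[0,0,30,0,0,0,50],[0,0,30,0,0,0,50],[0,0,0,0,0,0,50],[0,0,0,0,0,0,8],[0,0,0,0,0,0,8],[0,0,0,0,0,0,8],[0,0,0,0,0,0,8],[0,0,0,0,0,0,8],[0,0,0,0,0,0,8]],
])

```text
time: 24.02
tool_pos: [0.6495, 0.0864, 0.2017]
tool_rot: [0.002, 0.6, 0.8, 0.0]
contact_force: [-1.1, -0.2, 6.4]
gripper_width: 0.138
grasp_force: 58.8
```

```bash
sed -i 's/^G=np.array.*/G=np.array([.648,.0845,.2]); H=G-[0,0,.075]-.0034*ys/' h.py; python3 -c "
from h import *
crank()"
```

```text
t 24.02 p [0.6495 0.0864 0.2017] Ftool [ 0.0986 -1.0931 -6.4147] w 11.8 g 58.7783020734787
bar angle 3.7541534494234683 rad 81.8736273450385 x -1.383204666551876 tool tilt -0.15670987911452933
```

>>> servo_tool([
  [[0,-2,0,-1.5,0,0,8],[0,-2,0,-1.5,0,0,8],[0,0,0,0,0,0,8],[0,0,0,0,0,0,8]],
])

```text
time: 24.52
tool_pos: [0.6461, 0.0854, 0.2019]
tool_rot: [0.018, 0.6, 0.799, 0.022]
contact_force: [0.2, 0.5, 6.0]
gripper_width: 0.14
grasp_force: 59.1
```

```bash
python3 -c "
from h import *
crank()"
```

```text
t 24.52 p [0.6461 0.0854 0.2019] Ftool [ 0.4083  0.6293 -5.9714] w 11.9 g 59.06373381614685
bar angle 1.104795303703069 rad 81.89773153992302 x -1.3825122960126435 tool tilt -3.234648320841721
```

>>> servo_tool([
  [[0,-1.5,0,0,0,0,8],[0,0,0,0,0,0,8],[0,0,0,0,0,0,8]],
])

```text
time: 24.9
tool_pos: [0.6454, 0.0852, 0.2019]
tool_rot: [0.018, 0.6, 0.799, 0.023]
contact_force: [1.4, 0.6, 6.0]
gripper_width: 0.14
grasp_force: 58.9
```

```bash
python3 -c "
from h import *
crank()"
```

```text
t 24.9 p [0.6454 0.0852 0.2019] Ftool [ 0.1388  1.8211 -5.8812] w 12.0 g 58.926692605018616
bar angle 0.573979513520756 rad 81.88446925538436 x -1.3905412196666898 tool tilt -3.342616834522221
```

>>> servo_tool([
  [[0,-1,0,0,0,0,8],[0,0,0,0,0,0,8],[0,0,0,0,0,0,8]],
])

```text
time: 25.28
tool_pos: [0.6448, 0.085, 0.2019]
tool_rot: [0.019, 0.6, 0.799, 0.023]
contact_force: [4.9, 0.5, 5.3]
gripper_width: 0.135
grasp_force: 58.9
```

```bash
python3 -c "
from h import *
crank()"
```

```text
t 25.27 p [0.6448 0.085  0.2019] Ftool [-0.8728  5.1126 -5.0047] w 11.5 g 58.91863703727722
bar angle 0.08195068894514394 rad 81.91307361917328 x -1.350883859617855 tool tilt -3.399421389068489
```

>>> servo_tool([
  [[0,-1,0,0,0,0,8],[0,0,0,0,0,0,8],[0,0,0,0,0,0,8]],
])

```text
time: 25.65
tool_pos: [0.644, 0.0848, 0.202]
tool_rot: [0.019, 0.6, 0.799, 0.023]
contact_force: [5.6, 1.8, 4.8]
gripper_width: 0.139
grasp_force: 58.9
```

```bash
python3 -c "
from h import *
crank()"
```

```text
t 25.65 p [0.644  0.0848 0.202 ] Ftool [ 0.1386  6.1012 -4.4218] w 11.9 g 58.898656368255615
bar angle -0.4359377522690448 rad 81.9505291109244 x -1.3704375335706032 tool tilt -3.4455355657428153
```

>>> servo_tool([
  [[0,-2,0,0,0,0,8],[0,0,0,0,0,0,8],[0,0,0,0,0,0,8]],
])

```text
time: 26.02
tool_pos: [0.6436, 0.0846, 0.202]
tool_rot: [0.021, 0.6, 0.799, 0.025]
contact_force: [11.1, 3.5, 2.1]
gripper_width: 0.135
grasp_force: 58.7
```

```bash
python3 -c "
from h import *
crank()"
```

```text
t 26.02 p [0.6436 0.0846 0.202 ] Ftool [ 0.2509 11.6989 -1.3198] w 11.5 g 58.72666597366333
bar angle -0.7915741120835057 rad 81.98086444627835 x -1.3558500329498278 tool tilt -3.704965967000213
```

>>> servo_tool([
  [[0,3,0,0,0,0,8],[0,5.4,0.5,4,0,0,8],[0,5.4,0.5,4,0,0,8],[0,5.4,0.5,4,0,0,8],[0,5.4,0.5,4,0,0,8],[0,5.4,0.5,4,0,0,8],[0,0,0,0,0,0,8],[0,0,0,0,0,0,8]],
])

```text
time: 27.02
tool_pos: [0.6703, 0.0924, 0.1968]
tool_rot: [-0.086, 0.594, 0.791, -0.116]
contact_force: [5.9, 3.0, 6.3]
gripper_width: 0.138
grasp_force: 59.5
```

```bash
sed -i 's/-.0034\*ys/-.0043*ys/' h.py; python3 -c "
from h import *
crank()"
```

```text
t 27.02 p [0.6703 0.0924 0.1968] Ftool [ 1.243   4.4459 -7.8756] w 11.8 g 59.54665660858154
bar angle 20.974076539577954 rad 82.0378626458456 x -1.439557613792509 tool tilt 16.633692572246296
```

>>> servo_tool([
  [[0,5.1,0.5,3.8,0,0,8],[0,5.1,0.5,3.8,0,0,8],[0,5.1,0.5,3.8,0,0,8],[0,5.1,0.5,3.8,0,0,8],[0,4,0.4,3,0,0,8],[0,0,0,0,0,0,8],[0,0,0,0,0,0,8]],
])

```text
time: 27.9
tool_pos: [0.6905, 0.0984, 0.1845]
tool_rot: [-0.179, 0.573, 0.763, -0.24]
contact_force: [8.2, 2.9, 7.2]
gripper_width: 0.136
grasp_force: 61.1
```

```bash
python3 -c "
from h import *
crank()"
```

```text
t 27.9 p [0.6905 0.0984 0.1845] Ftool [  0.4487   3.0277 -10.8198] w 11.6 g 61.07769012451172
bar angle 39.181533247028646 rad 82.10735611626997 x -1.495585317755449 tool tilt 34.80779164518852
```

>>> servo_tool([
  [[0,1.5,0.1,1.2,0,0,8],[0,0,0,0,0,0,8],[0,0,0,0,0,0,8]],
])

```text
time: 28.28
tool_pos: [0.6912, 0.0985, 0.184]
tool_rot: [-0.185, 0.571, 0.76, -0.248]
contact_force: [6.0, 2.4, 9.1]
gripper_width: 0.138
grasp_force: 61.0
```

```bash
python3 -c "
from h import *
crank()"
```

```text
t 28.27 p [0.6912 0.0985 0.184 ] Ftool [  0.5998  -0.1269 -11.1156] w 11.8 g 61.045063734054565
bar angle 39.84320695224451 rad 82.12228345421238 x -1.4471344319078367 tool tilt 36.07984822434451
```

>>> servo_tool([
  [[0,0.4,0,0.2,0,0,8],[0,0,0,0,0,0,8],[0,0,0,0,0,0,8],[0,0,0,0,0,0,8],[0,0,0,0,0,0,8],[0,0,0,0,0,0,8],[0,0,0,0,0,0,8],[0,0,0,0,0,0,8],[0,0,0,0,0,0,8],[0,0,0,0,0,0,8],[0,0,0,0,0,0,8],[0,0,0,0,0,0,8]],
])

```text
time: 29.78
tool_pos: [0.6913, 0.0986, 0.1839]
tool_rot: [-0.186, 0.571, 0.76, -0.25]
contact_force: [6.5, 1.0, 8.3]
gripper_width: 0.135
grasp_force: 61.0
```

>>> servo_tool([
  [[0,-5.4,-0.1,-4,0,0,8],[0,-5.4,-0.1,-4,0,0,8],[0,-5.4,-0.1,-4,0,0,8],[0,-5.4,-0.1,-4,0,0,8],[0,-5.4,-0.1,-4,0,0,8],[0,-5.4,-0.1,-4,0,0,8],[0,-5.4,-0.1,-4,0,0,8],[0,-5.4,-0.1,-4,0,0,8],[0,0,0,0,0,0,8],[0,0,0,0,0,0,8]],
])

```text
time: 31.02
tool_pos: [0.6535, 0.0876, 0.2012]
tool_rot: [-0.022, 0.6, 0.799, -0.031]
contact_force: [1.2, 1.1, 9.6]
gripper_width: 0.138
grasp_force: 60.9
```

```bash
python3 -c "
from h import *
crank()"
```

```text
t 31.02 p [0.6535 0.0876 0.2012] Ftool [ 0.7015  0.7214 -9.6958] w 11.8 g 60.92050552368164
bar angle 7.584550756220909 rad 81.90829781649705 x -1.4157209195521592 tool tilt 4.372648187004887
```

Now the last 7.6°, then press into the stop.

>>> servo_tool([
  [[0,-5.4,-0.1,-4,0,0,8],[0,-5,-0.1,-3.8,0,0,8],[0,-2,0,0,0,0,8],[0,0,0,0,0,0,8],[0,0,0,0,0,0,8]],
])

```text
time: 31.65
tool_pos: [0.6436, 0.0847, 0.2019]
tool_rot: [0.021, 0.6, 0.799, 0.025]
contact_force: [7.6, 2.5, 5.0]
gripper_width: 0.137
grasp_force: 60.6
```

```bash
python3 -c "
from h import *
crank()"
```

```text
t 31.65 p [0.6436 0.0847 0.2019] Ftool [ 0.2305  8.2549 -4.4692] w 11.7 g 60.55989146232605
bar angle -0.11606359935781535 rad 81.89792705287913 x -1.393313951391218 tool tilt -3.7405430061319223
```

>>> servo_tool([
  [[0,-1.5,0,0,0,0,8],[0,0,0,0,0,0,8],[0,0,0,0,0,0,8]],
])

```text
time: 32.02
tool_pos: [0.6435, 0.0846, 0.202]
tool_rot: [0.022, 0.6, 0.799, 0.027]
contact_force: [11.7, 4.1, 2.2]
gripper_width: 0.137
grasp_force: 60.3
```

```bash
python3 -c "
from h import *
crank()"
```

```text
t 32.02 p [0.6435 0.0846 0.202 ] Ftool [ 0.6095 12.5325 -1.3509] w 11.7 g 60.28916358947754
bar angle -0.216898012172406 rad 81.94208980581485 x -1.3580495250705527 tool tilt -3.959476244189785
```

>>> servo_tool([
  [[0,0,0,0,0,0,30],[0,0,0,0,0,0,50],[0,0,0,0,0,0,50],[0,0,0,0,0,0,50],[0,0,-20,0,0,0,50],[0,0,-40,0,0,0,50],[0,0,-40,0,0,0,50],[0,0,-10,0,0,0,50],[0,0,0,0,0,0,50],[0,0,0,0,0,0,50]],
])

```text
time: 33.28
tool_pos: [0.6322, 0.082, 0.3066]
tool_rot: [0.016, 0.6, 0.799, 0.021]
contact_force: [0.2, -1.0, -0.2]
gripper_width: 0.588
grasp_force: 0.0
```

```bash
python3 - <<'E'
from h import *
st(); f=manip.grab_frame("wrist"); g=pickle.load(open("w5.pkl","rb"))
ax=tilt(35).apply([0,0,-1]); K=np.array([.5157,-.011,.1544])+.003*ax+.013*ys
for F in(g,f):
    im=cv2.cvtColor(F["image"],cv2.COLOR_BGR2GRAY)
    for d in (-.01,.012):
        u,v=np.round(proj(F,G+d*xs,True)[0]).astype(int); a=im[v-2:v+3,u-22:u+23].mean(0)<110; i=np.nonzero(a)[0]; print("bar",u,v,i.min()-22,i.max()-22)
    u,v=np.round(proj(F,K,True)[0]).astype(int); c=im[v-16:v+16,u-16:u+16]<60; y,x=np.nonzero(c); print("knob",c.sum(),x.mean()-16,y.mean()-16)
T0=pickle.load(open("top0.pkl","rb"));T=manip.grab_frame("top")
d=np.abs(T["image"].astype(int)-T0["image"]).max(2)
for n,X in dict(jar=[.4852,.1375,.075],beaker=[.81,-.0106,.1],stopper=[.6174,-.1124,.042]).items():
    u,v=np.round(proj(T,np.array(X))[0]).astype(int); print(n,(d[v-9:v+10,u-9:u+10]>60).sum())
E
```

```text
t 33.27 p [0.6322 0.082  0.3066] Ftool [-0.9781 -0.0956  0.168 ] w 50.2 g 0.0
bar 323 190 -11 6
bar 323 216 -10 6
knob 566 -2.26678445229682 -0.27561837455830407
bar 334 194 -13 3
bar 333 219 -12 4
knob 370 1.251351351351353 0.5864864864864856
jar 361
beaker 5
stopper 0
```

```bash
python3 - <<'E'
from h import *
p,r,s=cur(); plan(p,r,np.array([.647,.0829,.3059]),rot([0,.601,.8,-.001]),2)
E
```

```text
[-1.6, 7.2, 0.6] [1.55, -0.02, 0.01]
[-1.6, 7.2, 0.4] [1.55, -0.02, 0.01]
```

>>> servo_tool([
  [[-1.5,7.2,0.5,1.55,0,0,55],[-1.5,7.2,0.5,1.55,0,0,55],[0,0,0,0,0,0,55],[0,0,0,0,0,0,55]],
])

```text
time: 33.88
tool_pos: [0.6479, 0.0831, 0.308]
tool_rot: [0.001, 0.6, 0.8, 0.0]
contact_force: [-0.0, 0.2, 0.6]
gripper_width: 0.644
grasp_force: 0.0
```

```bash
python3 - <<'E'
from h import *
st(); f=manip.grab_frame("wrist"); g=pickle.load(open("w5.pkl","rb"))
a,b=[cv2.cvtColor(F["image"],cv2.COLOR_BGR2GRAY) for F in (g,f)]
print(proj(f,G,True),proj(g,G,True))
for n,(u,v,w,h) in dict(bar=(322,190,20,18),hub_flask=(320,285,45,35),knob=(197,238,13,13),box=(225,225,12,10),jar=(215,92,25,20),beaker=(418,255,30,30),baseL=(180,175,14,14)).items():
    t=a[v-h:v+h,u-w:u+w]; m=cv2.matchTemplate(b[v-h-12:v+h+12,u-w-12:u+w+12],t,cv2.TM_CCOEFF_NORMED); _,s,_,l=cv2.minMaxLoc(m); print(n,round(s,3),l[0]-12,l[1]-12)
E
```

```text
t 33.88 p [0.6479 0.0831 0.308 ] Ftool [ 0.2319  0.0662 -0.5671] w 55.0 g 0.0
[[321.2855 201.2787]] [[322.8255 201.9873]]
bar 0.984 -4 -1
hub_flask 0.99 -1 -1
knob 0.984 -1 -1
box 0.974 -1 -1
jar 0.987 -1 0
beaker 0.979 -1 -1
baseL 0.995 -1 0
```

```bash
python3 -c "
from h import *
print(manip.job_done())"
```

```text
the job is handed in; nothing more can be done
None
```

I handed the job in at about 34 s: the plunger is held in its notch, the flask was tipped to about 40° for over a second and returned upright against its stop, and the glassware I could check (beaker, jar) had not moved; my first tip overshot to about 43°, so I re-gripped and repeated it from the stop, and I measured the final angle from the arm's pose rather than reading it off the dial.

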